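# Close up the card tray

## Robot

A 6-joint arm with a two-finger parallel gripper is mounted at the origin on the work surface. World frame = base frame: x ahead of the robot, y to its left, z up, the work surface at z = 0. Lengths are in m, angles in rad, forces in N, time in s.
With the tool pointing down it reaches from about 0.3 to 0.875 m from the base axis. Payload 6.4 kg.
Tool frame: the origin (TCP) lies at the very end of the fingers, on their centre line; the grasp point (between the pads) lies 19 mm behind it; z points along the fingers, y is the line along which they close (so a half turn about z gives the same grasp; the last joint's range is limited). The gripper opens to 85 mm and grips with 20 to 120 N. Pads are 22 mm wide; open, the fingers measure 114 mm over their backs; the gripper's body (76 mm by 85 mm) begins 54 mm behind the grasp point. The pads swing forward as they close: fully open they stand 13 mm farther back than shut.
Start: joints at [0.974, 0.181, 1.607, -0, 1.354, -0.206], TCP at [0.219, 0.532, 0.231] pointing down, gripper open.
Joint ranges: [-2.99, 2.99], [-0.89, 2.07], [0.3, 2.58], [-1.14, 4.28], [0, 2.63], [-3.12, 3.12]. Speed limits (rad/s): [2.57, 2.57, 3.01, 3.14, 3.14, 3.14].

## Interface

Orientations are given as a unit quaternion [w, x, y, z].
In Python, from bench import ctrl, camera, calibration, order, outline_of gives the robot as it stands.
- The arm moves only by the tool move_arm, never from a script. Its argument "series" is a list that holds one entry, the list of rows, each a list of 5 numbers: the opening, from 0 (shut) to 1 (fully open), then the shift along the tool's x, y, z in mm, then the turn about the tool's z in rad. A call has exactly 10 rows; each row is the pose to reach, as a shift and turn from the pose commanded when the call began, along the tool's axes at that moment; what a row does not reach only later rows make up. A row lasts 1/12 s, in which the tool goes at most 41.7 mm and 7.16 degrees, less where a joint would pass 70% of its speed; a pose out of reach is approached as far as the arm can. A call with a gripper value outside its range is refused whole. The fingers move at their own pace and stop on an object; the grip force is fixed at half the most. Time passes only in rows, so rows that repeat a pose let the fingers close, or fill a call up. It gives the time, the measured TCP pose, the force, the opening and the grip force at its end, in the units of the state.
- ctrl.get_obs(): the state, without advancing time (a new reading comes with each control period).
- camera(name): name is "scene" or "top"; returns (picture, depth): 384x512x3 uint8, blue, green, red; 384x512 float32, m along the optical axis (not along the pixel's ray), 0 where there is no reading.
- calibration(name): a dict with "intrinsics" (3x3 intrinsics, pixels), "rvec" (rotation vector, rad) and "tvec" (3), from world to camera coordinates, as OpenCV has them. Camera axes: x right, y down, z forward; pixel columns grow to the right and rows downward; lengths in m; the calibration is good to about 2 mm. A picture is of the moment at which its call begins. calibration takes no time and is no camera call.
- order.hand_in(): hands the job in; it is judged then, once.
Trained networks look in the newest picture that a camera, given by its name, has taken for a name from the list of things; names that differ only in an ending like _2 or _b are one class to them, and where a whole thing is asked for, a point or a joint stands for the part that bears it (a point fixed in the world has none). Each returns a list of dicts, best first, with "conf" (0 to 1); they miss things now and then, are a little off and sometimes report something else, mostly with a low value. They report only what shows in the picture. A call takes as long as a camera call.
- outline_of(target, camera): "region" (384x512 bool, what is visible of it) and "bbox" ([centre column, centre row, width, height] in pixels, round what is visible of it).
The state is a dict: "time_s": time; "q": joint angles; "dq": joint speeds; "joint_efforts": joint torques, N m; "eef_pos": TCP position; "eef_rot": TCP orientation; "wrist_force": force on the tool from outside, world axes, zero at the start; "torque": the same for the moment, N m; "opening": opening from 0.0 (shut) to 1.0 (fully open); "grasp_force": force on a finger pad.
Only numpy, scipy, OpenCV 4.12 (cv2) and the standard library are available. Lean on these libraries where they do the work, as an engineer would, in place of code of your own. Each camera call takes 0.05 s, during which the arm holds its last target. There are 200 camera calls.

## Task

A chess knight has been left standing in the card tray: take it out and stand it upright in the chessmen's tray. Then close up the row of card boxes: lift the follower plate by its bar pull out of the recess it is parked in, bring it up so that the boxes are pushed together towards the tray's tall end, and let it drop fully home in the last notch that still leaves room for all three boxes, standing upright. Leave the other chessmen and everything else on the shelf undisturbed.

Things in the scene. Friction and masses are not known exactly. Their poses are not given: they have to be found in the camera images.
- card_tray: Fixed beech card tray, 296 (x) x 92 (y) mm, inside 280 x 76 mm, floor 6 mm thick; origin under its centre. Its +x points to the tall end wall (82 mm high, inner face at x = +140 mm). The wall at the -x end is 32 mm high, the two side walls 42 mm high and 8 mm thick. Three card boxes stand at the tall end, the follower plate at the other; a knight between them.
- notch_strips: Two aluminium strips on the tray's side walls, origin and axes as card_tray. At the -x end a parking recess 39 mm long, then notches 3 to 13, pitch 15 mm, 9 mm wide; bottom 42 mm above the shelf. Teeth 6 mm wide with ridged tops, crests 53 mm above the shelf. Pushed together, the three boxes take 60 mm: notch 11 leaves them 5 mm to spare, notch 12 leaves no room.
- follower_slide (a joint): How far the follower plate stands along the tray's +x (m): notch k is at 0.015 k, so notch 11 is at 0.165. It starts somewhere in the parking recess, between 0 and 0.030. It runs on two side shoes with about 1 N of friction and cannot turn or come off. While it is down it cannot be slid past a tooth.
- follower_lift (a joint): How far the follower plate is raised straight up on its two guide pins (m): 0 when its 6 mm side pins rest on the bottom of their notches, stop at 0.018. Above 0.012 the pins clear the teeth and it slides. Let go, it falls by its own weight (2.4 N); off a ridge it slips into the notch on that side.
- follower_pull (a point): Centre of the bar of the follower's steel pull: round bar 11 mm thick, 50 mm long along the tray's y, 76 mm above the shelf when down, open below, behind (-x) and above; posts 8 mm thick 21 mm either side. It moves with the plate, whose rear face is 35 mm and front face 43 mm ahead of it along the tray's +x.
- follower_plate (a point): Top middle of the follower plate (brown, 8 mm thick along the tray, 70 mm wide, reaching from 10 to 92 mm above the shelf when down). A cross bar's ears reach 60 mm either side and ride on steel guide pins that stand 54 mm either side of the tray's middle, up to 92 mm above the shelf.
- home_notch (a point): Middle of the tray at notch 11, 42 mm above the shelf. In that notch the plate's mid-thickness is straight above this point, so follower_pull is 39 mm behind it (tray's -x).
- cards0: Card box (dark red) nearest the tall end, 20 mm thick (its x, along the tray) x 68 x 88 mm high, about 110 g, standing loose on the tray floor; origin under its centre.
- cards1: Second card box (dark blue), same size.
- cards2: Third card box (amber), nearest the follower, same size.
- knight: Beech chess knight, about 45 g, 67 mm high, round foot 32 mm across, origin under its centre; stands in the tray between follower and boxes. Neck and head are flat-sided, 20 mm thick along its own y (the way to grip it), from 24 to 60 mm above its foot; the muzzle points along its +x. Its y starts within 25 degrees of the tray's long axis.
- chess_tray: Fixed dark wooden chessmen's tray lined with green, 160 (x) x 130 (y) mm, walls 26 mm high and 6 mm thick, floor 6 mm thick, origin under its centre. A pawn and a rook stand in its +x half; its -x half is empty.
- pawn: Beech pawn 49 mm high, foot 28 mm, standing in the chessmen's tray; leave it be.
- rook: Dark rook 50 mm high, foot 32 mm, standing in the chessmen's tray; leave it be.
- bead_jar: Screw-top jar of blue beads, 76 mm across, 100 mm high; bystander.
- bell: Steel counter bell, 84 mm across, 62 mm high; bystander.
- hourglass: Hourglass in a red stand, 60 mm across, 110 mm high; bystander.
- dice_cup: Brown dice cup, 76 mm across, 92 mm high; bystander.
- travel_game: Flat green game box, 150 x 100 x 30 mm; bystander.

How it is judged:
On the way, in this order (a step that is already met when the one before it is completed fails the run):
1. the knight stands upright in the chessmen's tray, let go (x of knight in the frame of chess_tray between -0.062 and 0.062 m and y of knight in the frame of chess_tray between -0.047 and 0.047 m and height (world z) of knight below 0.01 m and angle between knight's own z axis and vertical below 0.12 rad and contact force between knight and the fingers below 0.05 N), for 0.2 s.
2. the follower is lifted clear of the teeth (value of joint follower_lift above 0.0105 m), for 0.1 s.
At the end, for the whole second after the job is handed in: The knight stands (within 7 degrees of upright) at rest in the chessmen's tray; the follower is down (within 3 mm) in notch 11, the last that leaves room for the boxes (0.160 to 0.170); all three boxes stand on the tray floor between it and the tall end, within 7 degrees of upright (x of knight in the frame of chess_tray between -0.062 and 0.062 m and y of knight in the frame of chess_tray between -0.047 and 0.047 m and height (world z) of knight below 0.01 m and angle between each of knight, cards0, cards1, cards2's own z axis and vertical below 0.12 rad and linear speed of knight below 0.02 m/s and value of joint follower_slide between 0.16 and 0.17 m and value of joint follower_lift below 0.003 m and height (world z) of each of cards0, cards1, cards2 below 0.012 m and x of cards2 in the frame of card_tray above 0.082 m and x of cards1 in the frame of card_tray above 0.1 m); the robot touches nothing.
It fails at once if a card box tips over or comes out of the tray (angle between any of cards0, cards1, cards2's own z axis and vertical above 0.6 rad or height (world z) of any of cards0, cards1, cards2 above 0.05 m).
It fails at once if the pawn or the rook is knocked over or shoved by more than 15 mm (distance of any of pawn, rook from where it was at the start of the episode above 0.015 m or angle between any of pawn, rook's own z axis and vertical above 0.4 rad).
It fails at once if the jar, bell, hourglass, dice cup or green game box is moved by more than 15 mm (distance of any of bead_jar, bell, hourglass, dice_cup, travel_game from where it was at the start of the episode above 0.015 m).
It also fails if it takes over 61 s, if anything falls off the work surface, if the arm or the gripper's body presses on something with over 40 N, if the wrist force passes 120 N, or if a joint passes its speed limit or range.

## Working session

There is one attempt and no reset: what is moved stays moved. The work goes in short steps, Python scripts to look and compute and a tool call to move; the robot and the scene stay as the last step left them, time stands still between calls to the robot, and variables do not carry over. Pictures are saved under pics/ and viewed, at most 10 in all, crops included, and the job is handed in when it is done.

Besides the shell and the picture viewer there is one more tool, called after "Request:" as name(argument=value, ...), one argument or row to a line, values as JSON. move_arm: Moves the arm, as the interface text tells. Its arguments: {"type":"object","properties":{"series":{"type":"array","items":{"type":"array","items":{"type":"array","items":{"type":"number"}}}}},"required":["series"]}

```bash
mkdir -p pics; cat > h.py <<'E'
import numpy as np, cv2
from scipy.spatial.transform import Rotation as R
from bench import ctrl, camera, calibration, order, outline_of
def world(name,depth,mask=None):
    c=calibration(name);K=np.array(c["intrinsics"]);Rm=cv2.Rodrigues(np.array(c["rvec"],float))[0];t=np.array(c["tvec"],float).ravel()
    v,u=np.mgrid[:384,:512]
    p=np.stack([(u-K[0,2])/K[0,0]*depth,(v-K[1,2])/K[1,1]*depth,depth],-1)
    w=(p-t)@Rm
    w[depth<=0]=np.nan
    return w
E
python3 - <<'E'
from h import *
ims=[]
for n in ["scene","top"]:
    im,d=camera(n); cv2.imwrite(f"pics/{n}0.png",im); np.save(f"{n}.npy",d)
    w=world(n,d)
    for t in ["card_tray","chess_tray","knight","cards0","cards1","cards2","follower_pull","follower_plate","notch_strips","pawn","rook"]:
        r=outline_of(t,n)
        if r:
            m=r[0]["region"]&np.isfinite(w[...,2]); p=w[m]
            if len(p)==0: print(n,t,'empty');continue
            print(n,t,round(r[0]["conf"],2),np.round(r[0]["bbox"]),"med",np.round(np.median(p,0),3),"lo",np.round(np.percentile(p,2,0),3),"hi",np.round(np.percentile(p,98,0),3))
o=ctrl.get_obs();print(o["eef_pos"],o["eef_rot"],o["time_s"],o["opening"])
E
```

```text
scene card_tray 0.92 [279. 240.  88.  82.] med [0.583 0.179 0.031] lo [ 0.473  0.106 -0.001] hi [0.764 0.236 0.088]
scene chess_tray 0.63 [208. 193.  64.  48.] med [ 0.571 -0.127  0.008] lo [ 0.498 -0.201 -0.001] hi [ 0.668 -0.05   0.029]
scene knight 0.59 [279. 236.  10.  21.] med [0.617 0.162 0.042] lo [0.564 0.143 0.003] hi [0.628 0.172 0.071]
scene cards0 0.71 [255. 254.  25.  28.] med [0.717 0.158 0.091] lo [0.699 0.113 0.04 ] hi [0.729 0.18  0.096]
scene cards1 0.71 [255. 254.  25.  28.] med [0.717 0.158 0.091] lo [0.699 0.113 0.04 ] hi [0.729 0.18  0.096]
scene cards2 0.71 [255. 254.  25.  28.] med [0.717 0.158 0.091] lo [0.699 0.113 0.04 ] hi [0.729 0.18  0.096]
scene follower_pull 0.61 [297. 218.  34.  33.] med [0.545 0.18  0.062] lo [0.467 0.135 0.002] hi [0.557 0.228 0.092]
scene follower_plate 0.75 [299. 217.  32.  31.] med [0.545 0.179 0.063] lo [0.468 0.13  0.002] hi [0.557 0.225 0.092]
scene rook 0.66 [192. 190.   7.  12.] med [ 0.615 -0.163  0.033] lo [ 0.598 -0.187  0.007] hi [ 0.624 -0.152  0.058]
top card_tray 0.63 [294. 186.  55.  61.] med [ 0.575 -0.123  0.008] l
[... 475 characters left out ...]
0.747 0.171 0.1  ]
top cards2 0.72 [199. 133.  28.  13.] med [0.732 0.138 0.093] lo [0.72  0.108 0.062] hi [0.747 0.171 0.1  ]
top follower_pull 0.91 [187. 204.  29.  20.] med [0.534 0.18  0.079] lo [0.498 0.144 0.007] hi [0.547 0.214 0.095]
top follower_plate 0.89 [184. 205.  37.  22.] med [0.533 0.186 0.077] lo [0.498 0.14  0.004] hi [0.551 0.225 0.095]
top notch_strips 0.57 [195. 179.  42.  75.] med [0.604 0.134 0.05 ] lo [0.502 0.104 0.042] hi [0.707 0.219 0.057]
top pawn 0.7 [128. 263.  55.  60.] med [0.371 0.344 0.031] lo [0.299 0.273 0.008] hi [0.447 0.416 0.037]
[0.21899732 0.53166605 0.23127828] [-1.59565532e-05  1.94146554e-01  9.80972535e-01 -1.21188895e-05] 1.2 0.9990307668091142
```

```bash
python3 - <<'E'
import cv2,numpy as np
a=cv2.imread("pics/scene0.png")[160:290,170:350];b=cv2.imread("pics/top0.png")[100:250,130:340]
a=cv2.resize(a,None,fx=3.8,fy=3.8,interpolation=cv2.INTER_CUBIC);b=cv2.resize(b,None,fx=3.8,fy=3.8,interpolation=cv2.INTER_CUBIC)
cv2.imwrite("pics/a0.png",a);cv2.imwrite("pics/b0.png",b)
E
```

```text
(no output)
```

View pics/b0.png

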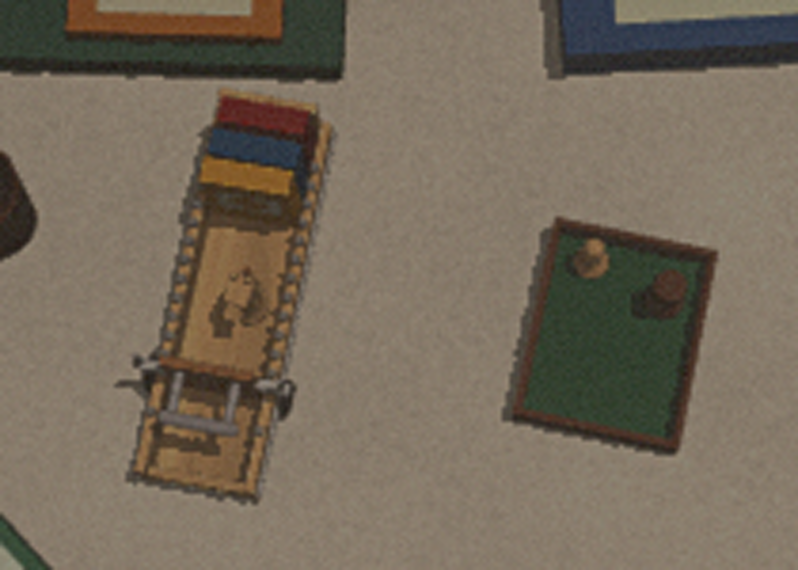

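View pics/a0.png

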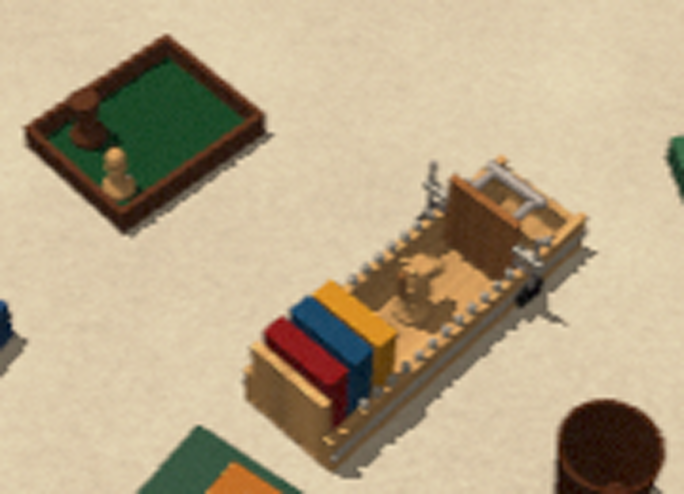

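```bash
cat >> h.py <<'E'
def ray(name,uv,z):
    c=calibration(name);K=np.array(c["intrinsics"]);Rm=cv2.Rodrigues(np.array(c["rvec"],float))[0];t=np.array(c["tvec"],float).ravel()
    uv=np.atleast_2d(uv).astype(float);d=np.c_[(uv-K[[0,1],[2,2]])/K[[0,1],[0,1]],np.ones(len(uv))]@Rm;o=-Rm.T@t
    return o+d*((z-o[2])/d[:,2])[:,None]
E
python3 - <<'E'
from h import *
def pk(l,z):
    return ray("top",(np.array(l)+.5)/3.8-.5+[130,100],z)
lo=pk([(130,478),(258,498)],.032);hi=pk([(220,90),(318,103)],.082)
print("tray",np.round(lo,3),np.round(hi,3)); a=lo.mean(0);b=hi.mean(0);print(np.linalg.norm((b-a)[:2]),np.linalg.norm((lo[1]-lo[0])),"yaw",np.degrees(np.arctan2(*(b-a)[[1,0]])),(a+b)/2)
bar=pk([(162,415),(237,428)],.08);print("bar",bar.round(3),bar.mean(0))
pl=pk([(160,358),(255,375)],.092);print("plate",pl.round(3),pl.mean(0))
ch=pk([(557,218),(716,252),(677,450),(512,418)],.026);print("chess",ch.round(3),ch.mean(0))
d=np.load("top.npy");w=world("top",d)
for n in["top","scene"]:
    w=world(n,np.load(n+".npy"));p=w.reshape(-1,3)
    for z0,z1 in[(.025,.05),(.05,.08)]:
        m=(abs(p[:,0]-.615)<.04)&(abs(p[:,1]-.16)<.022)&(p[:,2]>z0)&(p[:,2]<z1);q=p[m]
        if len(q)<4: continue
        s=q[:,:2]-q[:,:2].mean(0);e,v=np.linalg.eigh(s.T@s/len(s))
        print(n,z0,len(q),q.mean(0).round(4),np.sqrt(e).round(4),"long axis deg",np.degrees(np.arctan2(v[1,1],v[0,1])))
        print(q.round(3).tolist()[:40])
E
```

```text
tray [[0.471 0.247 0.032]
 [0.454 0.15  0.032]] [[0.761 0.175 0.082]
 [0.749 0.1   0.082]]
0.29826406371175274 0.09825851510402508 yaw -11.836112986211596 [0.60884915 0.16813206 0.057     ]
bar [[0.511 0.215 0.08 ]
 [0.5   0.16  0.08 ]] [0.50523483 0.18789034 0.08      ]
plate [[0.551 0.216 0.092]
 [0.537 0.146 0.092]] [0.54381536 0.18071408 0.092     ]
chess [[ 0.67  -0.082  0.026]
 [ 0.64  -0.205  0.026]
 [ 0.485 -0.167  0.026]
 [ 0.512 -0.043  0.026]] [ 0.57703372 -0.12407328  0.026     ]
top 0.025 12 [0.6028 0.1537 0.0391] [0.001  0.0077] long axis deg 151.80018538565102
[[0.612, 0.148, 0.045], [0.609, 0.151, 0.045], [0.613, 0.15, 0.03], [0.607, 0.151, 0.044], [0.605, 0.152, 0.037], [0.601, 0.154, 0.044], [0.604, 0.153, 0.03], [0.598, 0.157, 0.042], [0.598, 0.154, 0.042], [0.601, 0.153, 0.03], [0.597, 0.158, 0.033], [0.588, 0.162, 0.048]]
top 0.05 93 [0.6046 0.1615 0.0645] [0.0057 0.0103] long axis deg 158.28196621540496
[[0.626, 0.158, 0.062], [0.623, 0.154, 0.072], [0.62, 0.165, 0.075], [0.62, 0.162, 0.073], [0.621, 0.157, 0.068], [0.621, 0.154, 0.069], [0.616, 0.164, 0.077], [
[... 2022 characters left out ...]
0.156, 0.064], [0.602, 0.158, 0.062], [0.601, 0.16, 0.062], [0.601, 0.164, 0.065], [0.594, 0.163, 0.057], [0.593, 0.166, 0.057], [0.621, 0.151, 0.073], [0.62, 0.154, 0.074], [0.614, 0.154, 0.068], [0.612, 0.156, 0.067], [0.609, 0.158, 0.066], [0.609, 0.161, 0.068], [0.605, 0.162, 0.064], [0.603, 0.165, 0.063], [0.603, 0.168, 0.066], [0.595, 0.167, 0.056], [0.59, 0.168, 0.051], [0.618, 0.15, 0.064], [0.615, 0.152, 0.063], [0.616, 0.155, 0.066], [0.614, 0.158, 0.066], [0.613, 0.161, 0.067], [0.609, 0.162, 0.063], [0.611, 0.166, 0.068], [0.607, 0.167, 0.065], [0.604, 0.169, 0.063], [0.602, 0.171, 0.062], [0.598, 0.172, 0.058], [0.592, 0.173, 0.051], [0.619, 0.147, 0.058], [0.616, 0.149, 0.057]]
```

```bash
python3 - <<'E'
from h import *
ims=[]
for n,(u,v) in {"top":(195,176),"scene":(280,236)}.items():
    a=cv2.imread(f"pics/{n}0.png")[v-20:v+20,u-20:u+20]
    # average several frames
    acc=np.mean([camera(n)[0][v-20:v+20,u-20:u+20].astype(float) for _ in range(4)],0)
    acc=np.clip((acc-acc.min())*255/(acc.max()-acc.min()),0,255).astype(np.uint8)
    b=cv2.resize(acc,(400,400),interpolation=cv2.INTER_CUBIC)
    # overlay tray axes at knight height through (0.61,.161)
    c=calibration(n);yaw=np.radians(-12)
    def pr(p): return (cv2.projectPoints(np.array([p]),np.array(c["rvec"],float),np.array(c["tvec"],float),np.array(c["intrinsics"]),None)[0].ravel()-[u-20,v-20]+.5)*10
    o=np.array([.64,.20,.006])
    for dx,col in[((np.cos(yaw),np.sin(yaw),0),(0,0,255)),((-np.sin(yaw),np.cos(yaw),0),(0,255,0))]:
        cv2.line(b,tuple(pr(o).astype(int).tolist()),tuple(pr(o+.02*np.array(dx)).astype(int).tolist()),col,2)
    ims.append(b)
cv2.imwrite("pics/k.png",np.hstack(ims))
E
```

```text
(no output)
```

View pics/k.png

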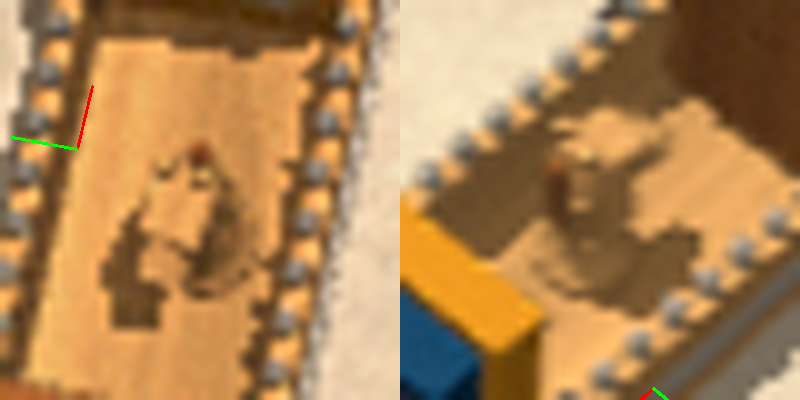

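```bash
python3 - <<'E'
from h import *
f=lambda n,x,y,o,z: ray(n,[((x-o+.5)/10-.5)+{"top":175,"scene":260}[n],((y+.5)/10-.5)+{"top":156,"scene":216}[n]],z)[0].round(4)
print("foot",f("top",207,252,0,.008),f("scene",585,265,400,.008))
for z in(.03,.04,.05,.06,.065,.07,.075): print("spot",z,f("top",198,155,0,z),f("scene",555,180,400,z))
yaw=np.radians(-12);c,s=np.cos(yaw),np.sin(yaw)
can=np.full((400,800,3),255,np.uint8)
for i,n in enumerate(["top","scene"]):
    d=np.median([camera(n)[1] for _ in range(5)],0).astype(np.float32)
    w=world(n,d).reshape(-1,3)
    p=(w[:,:2]-[.61,.16])@np.array([[c,-s],[s,c]])
    m=(abs(p[:,0])<.045)&(abs(p[:,1])<.03)&(w[:,2]>.012)&(w[:,2]<.085)
    for (x,y),z in zip(p[m],w[m,2]):
        k=int(np.clip(z/.08*255,0,255));col=cv2.applyColorMap(np.uint8([[k]]),cv2.COLORMAP_JET)[0,0].tolist()
        cv2.circle(can,(int(200+400*i-y*4500),int(200-x*4500)),5,col,-1)
    h=w[m,2]>.05;print(n,p[m][h].min(0),p[m][h].max(0))
cv2.circle(can,(200,200),3,0,-1);cv2.circle(can,(600,200),3,0,-1)
cv2.imwrite("pics/pc.png",can)
E
```

```text
foot [0.6071 0.1607 0.008 ] [0.6147 0.1614 0.008 ]
spot 0.03 [0.6312 0.1608 0.03  ] [0.6068 0.145  0.03  ]
spot 0.04 [0.6286 0.1595 0.04  ] [0.6132 0.1484 0.04  ]
spot 0.05 [0.626  0.1583 0.05  ] [0.6195 0.1518 0.05  ]
spot 0.06 [0.6234 0.157  0.06  ] [0.6259 0.1551 0.06  ]
spot 0.065 [0.6221 0.1564 0.065 ] [0.6291 0.1568 0.065 ]
spot 0.07 [0.6208 0.1558 0.07  ] [0.6322 0.1585 0.07  ]
spot 0.075 [0.6195 0.1551 0.075 ] [0.6354 0.1602 0.075 ]
top [-0.02477945 -0.00953245] [0.01601386 0.01042019]
scene [-0.02058145 -0.01070864] [0.01821927 0.01034676]
```

View pics/pc.png

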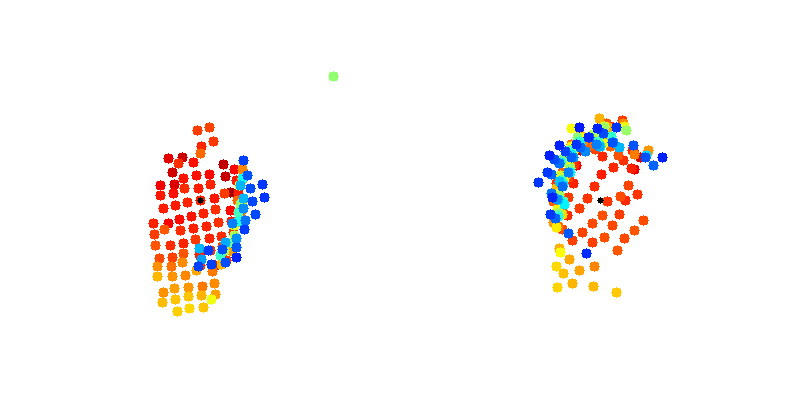

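Request:
move_arm(
  series=[
    [[0.36,-504,-194,0,0],[0.36,-504,-194,0,0],[0.36,-504,-194,0,0],[0.36,-504,-194,0,0],[0.36,-504,-194,0,0],[0.36,-504,-194,0,0],[0.36,-504,-194,0,0],[0.36,-504,-194,0,0],[0.36,-504,-194,0,0],[0.36,-504,-194,0,0]],
  ],
)

```text
time_s: 2.93
eef_pos: [0.5228, 0.2434, 0.2315]
eef_rot: [0.0, 0.194, 0.981, 0.0]
wrist_force: [0.5, -0.3, -0.0]
opening: 0.358
grasp_force: 0.0
```

Request:
move_arm(
  series=[
    [[0.36,-40,-15,0,0],[0.36,-80,-30,5,0],[0.36,-115,-44,30,0],[0.36,-115,-44,60,0],[0.36,-115,-44,90,0],[0.36,-115,-44,120,0],[0.36,-115,-44,135,0],[0.36,-115,-44,135,0],[0.36,-115,-44,135,0],[0.36,-115,-44,135,0]],
  ],
)

```text
time_s: 3.77
eef_pos: [0.6123, 0.1609, 0.0979]
eef_rot: [0.001, 0.194, 0.981, 0.0]
wrist_force: [0.2, -0.1, 0.1]
opening: 0.358
grasp_force: 0.0
```

```bash
python3 - <<'E'
from h import *
o=ctrl.get_obs();print(o["eef_pos"],o["opening"])
ims=[]
for n,(u,v) in {"top":(195,170),"scene":(280,225)}.items():
    im=np.mean([camera(n)[0].astype(float) for _ in range(2)],0).astype(np.uint8)
    ims.append(cv2.resize(im[v-32:v+32,u-32:u+32],(400,400),interpolation=cv2.INTER_CUBIC))
cv2.imwrite("pics/g.png",np.hstack(ims))
E
```

```text
[0.61227552 0.16085666 0.09793735] 0.35832841900616474
```

View pics/g.png

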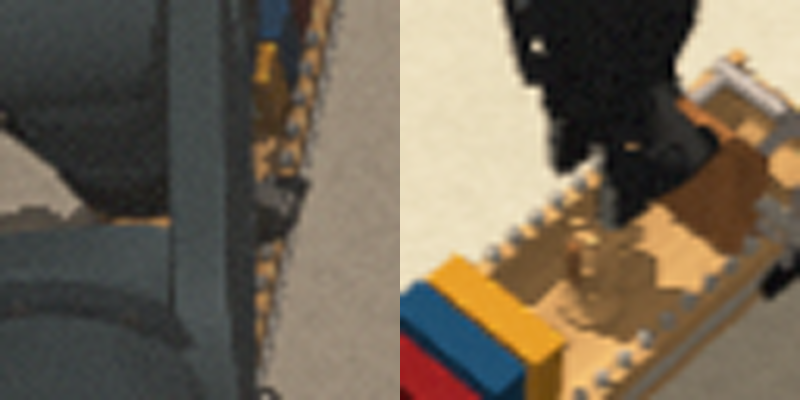

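Request:
move_arm(
  series=[
    [[0.37,0,0,6,0],[0.37,0,0,12,0],[0.37,0,0,18,0],[0.37,0,0,24,0],[0.37,0,0,28,0],[0.37,0,0,32,0],[0.37,0,0,36,0],[0.37,0,0,36,0],[0.37,0,0,36,0],[0.37,0,0,36,0]],
  ],
)

```text
time_s: 4.8
eef_pos: [0.6113, 0.1607, 0.0605]
eef_rot: [0.0, 0.194, 0.981, 0.0]
wrist_force: [0.1, 0.7, 0.0]
opening: 0.369
grasp_force: 0.0
```

Request:
move_arm(
  series=[
    [[0.37,0,0,4,0],[0.37,0,0,8,0],[0.37,0,0,12,0],[0.37,0,0,13,0],[0.3,0,0,13,0],[0.25,0,0,13,0],[0.15,0,0,13,0],[0.0,0,0,13,0],[0.0,0,0,13,0],[0.0,0,0,13,0]],
  ],
)

```text
time_s: 5.63
eef_pos: [0.6111, 0.1607, 0.0473]
eef_rot: [0.0, 0.194, 0.981, 0.0]
wrist_force: [-0.7, -0.3, 0.1]
opening: 0.219
grasp_force: 59.4
```

Request:
move_arm(
  series=[
    [[0,0,0,-8,0],[0,0,0,-25,0],[0,0,0,-50,0],[0,0,0,-80,0],[0,0,0,-110,0],[0,-2,-15,-120,0],[0,-6,-45,-120,0],[0,-11,-80,-120,0],[0,-15,-115,-120,0],[0,-20,-150,-120,0]],
  ],
)

```text
time_s: 6.47
eef_pos: [0.5719, 0.0133, 0.1682]
eef_rot: [0.0, 0.194, 0.981, -0.0]
wrist_force: [0.8, -0.5, -0.6]
opening: 0.219
grasp_force: 59.4
```

Request:
move_arm(
  series=[
    [[0,-4,-35,0,0],[0,-9,-70,0,0],[0,-13,-100,0,0],[0,-16,-120,0,0],[0,-17,-130,0,0],[0,-17,-132,0,0],[0,-17,-132,20,0],[0,-17,-132,40,0],[0,-17,-132,60,0],[0,-17,-132,60,0]],
  ],
)

```text
time_s: 7.3
eef_pos: [0.5354, -0.1116, 0.1035]
eef_rot: [-0.003, 0.194, 0.981, 0.001]
wrist_force: [-1.9, 0.9, -1.2]
opening: 0.218
grasp_force: 59.4
```

```bash
python3 - <<'E'
from h import *
o=ctrl.get_obs();print(o["eef_pos"],o["opening"],o["grasp_force"],o["wrist_force"])
ims=[]
for n,(u,v) in {"top":(290,190),"scene":(205,180)}.items():
    im,d=camera(n);w=world(n,d)
    ims.append(cv2.resize(im[v-45:v+45,u-45:u+45],(400,400),interpolation=cv2.INTER_CUBIC))
    for t in["knight","pawn","rook"]:
        for r in outline_of(t,n)[:2]:
            p=w[r["region"]];p=p[np.isfinite(p[:,2])];print(n,t,round(r["conf"],2),np.round(r["bbox"]),np.median(p,0).round(3),np.percentile(p,2,0).round(3),np.percentile(p,98,0).round(3))
cv2.imwrite("pics/c.png",np.hstack(ims))
E
```

```text
[ 0.5354326  -0.11160023  0.1035356 ] 0.21758079212144538 59.413743652403355 [-1.9219558   0.8688825  -1.17787382]
scene knight 0.68 [217. 172.   4.  18.] [ 0.55  -0.112  0.085] [ 0.532 -0.126  0.07 ] [ 0.555 -0.102  0.128]
scene pawn 0.42 [298. 219.  32.  33.] [0.547 0.184 0.065] [0.504 0.139 0.012] [0.558 0.227 0.092]
scene rook 0.62 [369. 215.  47.  48.] [0.387 0.348 0.028] [0.304 0.271 0.001] [0.456 0.421 0.034]
scene rook 0.48 [193. 191.  12.  12.] [ 0.615 -0.162  0.029] [ 0.601 -0.178  0.009] [ 0.624 -0.152  0.058]
```

View pics/c.png

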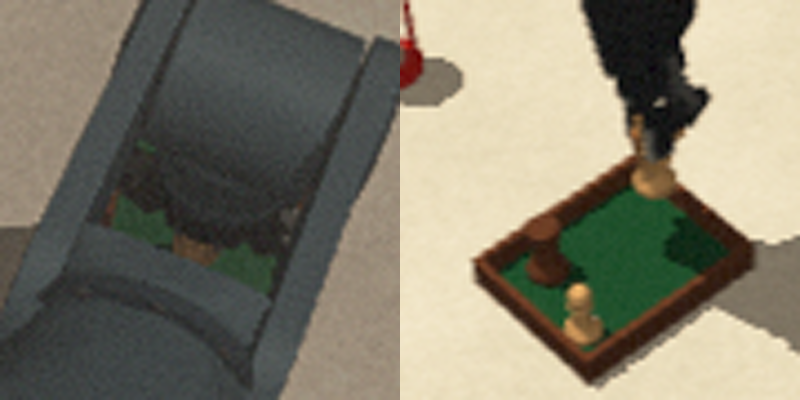

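Request:
move_arm(
  series=[
    [[0,0,0,10,0],[0,0,0,20,0],[0,0,0,30,0],[0,0,0,40,0],[0,0,0,48,0],[0,0,0,53,0],[0,0,0,56,0],[0,0,0,58,0],[0,0,0,58,0],[0,0,0,58,0]],
  ],
)

```text
time_s: 8.53
eef_pos: [0.5382, -0.1143, 0.0495]
eef_rot: [0.0, 0.194, 0.981, -0.0]
wrist_force: [-0.2, -0.1, -1.2]
opening: 0.218
grasp_force: 59.4
```

Request:
move_arm(
  series=[
    [[0,0,0,1,0],[0,0,0,1.5,0],[0,0,0,2,0],[0,0,0,2,0],[0.23,0,0,2,0],[0.26,0,0,2,0],[0.32,0,0,2,0],[0.38,0,0,2,0],[0.45,0,0,2,0],[0.45,0,0,2,0]],
  ],
)

```text
time_s: 9.37
eef_pos: [0.5379, -0.1142, 0.0473]
eef_rot: [0.0, 0.194, 0.981, -0.0]
wrist_force: [-0.0, 0.3, -0.0]
opening: 0.451
grasp_force: 0.0
```

Request:
move_arm(
  series=[
    [[0.45,0,0,0,0],[0.45,0,0,-6,0],[0.45,0,0,-14,0],[0.45,0,0,-25,0],[0.45,0,0,-45,0],[0.45,0,0,-70,0],[0.45,0,0,-100,0],[0.45,0,0,-130,0],[0.45,0,0,-130,0],[0.45,0,0,-130,0]],
  ],
)

```text
time_s: 10.2
eef_pos: [0.5397, -0.1149, 0.1809]
eef_rot: [0.003, 0.194, 0.981, -0.001]
wrist_force: [-0.9, -0.2, -0.2]
opening: 0.455
grasp_force: 0.0
```

Request:
move_arm(
  series=[
    [[0.35,18,34,0,0.12],[0.35,36,67,0,0.24],[0.35,55,100,0,0.36],[0.35,73,134,0,0.48],[0.35,91,167,0,0.6],[0.35,109,200,0,0.72],[0.35,127,234,0,0.84],[0.35,140,256,0,0.96],[0.35,146,267,0,1.08],[0.35,146,267,0,1.2]],
  ],
)

```text
time_s: 11.03
eef_pos: [0.5028, 0.1914, 0.1763]
eef_rot: [-0.001, 0.708, 0.707, -0.001]
wrist_force: [0.6, -0.5, -0.4]
opening: 0.35
grasp_force: 0.0
```

Request:
move_arm(
  series=[
    [[0.35,0,0,0,0.12],[0.35,0,0,20,0.182],[0.35,0,0,40,0.182],[0.35,0,0,60,0.182],[0.35,0,0,65,0.182],[0.35,0,0,65,0.182],[0.35,0,0,65,0.182],[0.35,0,0,65,0.182],[0.35,0,0,65,0.182],[0.35,0,0,65,0.182]],
  ],
)

```text
time_s: 11.87
eef_pos: [0.5054, 0.1884, 0.1134]
eef_rot: [0.001, 0.768, 0.64, 0.001]
wrist_force: [-0.1, 0.3, 0.4]
opening: 0.347
grasp_force: 0.0
```

```bash
python3 - <<'E'
from h import *
o=ctrl.get_obs();print(o["eef_pos"],np.degrees(R.from_quat(o["eef_rot"],scalar_first=True).as_matrix()[:,1]@[0,0,0]) if 0 else R.from_quat(o["eef_rot"],scalar_first=True).as_matrix().round(3).tolist(),o["q"].round(2) if hasattr(o["q"],"round") else o["q"])
ims=[]
for n,(u,v) in {"top":(290,190),"scene":(290,215)}.items():
    im,d=camera(n);w=world(n,d);k=45 if n=="top" else 32
    ims.append(cv2.resize(im[v-k:v+k,u-k:u+k],(400,400),interpolation=cv2.INTER_CUBIC))
    r=outline_of("knight",n)
    if r:
        p=w[r[0]["region"]];p=p[np.isfinite(p[:,2])];print(n,r[0]["conf"],np.median(p,0).round(3),np.percentile(p,2,0).round(3),np.percentile(p,98,0).round(3))
cv2.imwrite("pics/f.png",np.hstack(ims))
E
```

```text
[0.5053841  0.18841947 0.11343222] [[0.18, 0.984, 0.002], [0.984, -0.18, 0.0], [0.001, 0.002, -1.0]] [0.14 0.24 1.8  0.   1.1  0.32]
scene 0.53 [ 0.545 -0.111  0.046] [ 0.509 -0.129  0.008] [ 0.555 -0.102  0.072]
```

View pics/f.png

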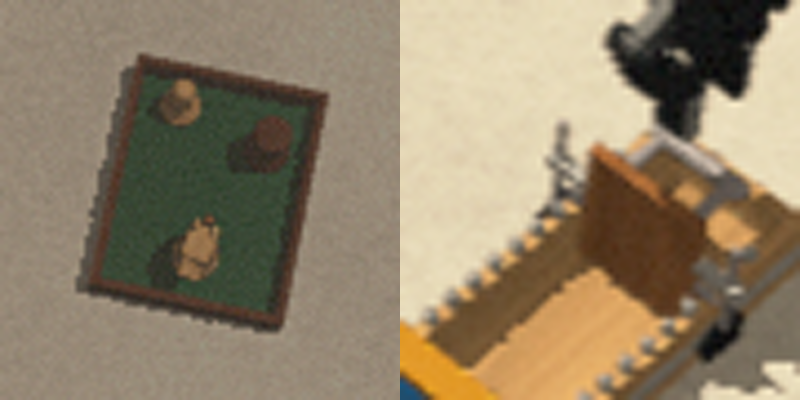

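Request:
move_arm(
  series=[
    [[0.35,0,0,8,0.02],[0.35,0,0,16,0.02],[0.35,0,0,22,0.02],[0.35,0,0,28,0.02],[0.35,0,0,33,0.02],[0.35,0,0,37,0.02],[0.35,0,0,40,0.02],[0.35,0,0,40,0.02],[0.35,0,0,40,0.02],[0.35,0,0,40,0.02]],
  ],
)

```text
time_s: 12.9
eef_pos: [0.5049, 0.1883, 0.0726]
eef_rot: [0.0, 0.774, 0.633, 0.0]
wrist_force: [-0.3, -0.2, -1.3]
opening: 0.351
grasp_force: 0.0
```

Request:
move_arm(
  series=[
    [[0.35,0,0,5,0],[0.35,0,0,10,0],[0.35,0,0,14,0],[0.35,0,0,15,0],[0.25,0,0,15,0],[0.2,0,0,15,0],[0.1,0,0,15,0],[0,0,0,15,0],[0,0,0,15,0],[0,0,0,15,0]],
  ],
)

```text
time_s: 13.73
eef_pos: [0.5048, 0.1883, 0.0574]
eef_rot: [0.0, 0.774, 0.633, 0.0]
wrist_force: [-0.2, -0.4, 0.1]
opening: 0.107
grasp_force: 58.4
```

Request:
move_arm(
  series=[
    [[0,0,0,-2,0],[0,0,0,-4,0],[0,0,0,-6,0],[0,0,0,-8,0],[0,0,0,-10,0],[0,0,0,-12,0],[0,0,0,-14,0],[0,0,0,-15,0],[0,0,0,-15,0],[0,0,0,-15,0]],
  ],
)

```text
time_s: 14.57
eef_pos: [0.5046, 0.1883, 0.0723]
eef_rot: [-0.0, 0.774, 0.633, -0.0]
wrist_force: [-0.2, -0.4, -2.5]
opening: 0.108
grasp_force: 58.4
```

```bash
python3 - <<'E'
from h import *
print(ctrl.get_obs()["wrist_force"])
for n in["scene","top"]:
    im,d=camera(n);w=world(n,d)
    cv2.imwrite(f"pics/l{n}.png",im)
    r=outline_of("follower_plate",n)
    if r:
        p=w[r[0]["region"]];p=p[np.isfinite(p[:,2])];print(n,r[0]["conf"],np.median(p,0).round(3),np.percentile(p,98,0).round(3))
E
```

```text
[-0.17582449 -0.38527574 -2.48542372]
scene 0.76 [0.548 0.183 0.076] [0.558 0.222 0.108]
top 0.52 [0.534 0.149 0.082] [0.537 0.158 0.105]
```

Request:
move_arm(
  series=[
    [[0,0,5,0,0],[0,0,15,0,0],[0,0,28,0,0],[0,0,42,0,0],[0,0,56,0,0],[0,0,70,0,0],[0,0,82,0,0],[0,0,86,0,0],[0,0,90,0,0],[0,0,90,0,0]],
  ],
)

```text
time_s: 15.6
eef_pos: [0.5937, 0.1701, 0.0722]
eef_rot: [0.0, 0.775, 0.632, 0.0]
wrist_force: [2.0, 1.2, -2.2]
opening: 0.106
grasp_force: 58.6
```

Request:
move_arm(
  series=[
    [[0,0,4,0,0],[0,0,8,0,0],[0,0,12,0,0],[0,0,16,0,0],[0,0,20,0,0],[0,0,24,0,0],[0,0,28,0,0],[0,0,32,0,0],[0,0,34,0,0],[0,0,34,0,0]],
  ],
)

```text
time_s: 16.43
eef_pos: [0.6269, 0.1634, 0.0724]
eef_rot: [0.0, 0.775, 0.633, 0.0]
wrist_force: [1.9, -0.4, -2.6]
opening: 0.103
grasp_force: 58.6
```

```bash
python3 - <<'E'
from h import *
o=ctrl.get_obs();print(o["eef_pos"],o["wrist_force"])
ims=[]
for n,(u,v) in {"top":(200,150),"scene":(265,240)}.items():
    im,d=camera(n);k=32
    ims.append(cv2.resize(im[v-k:v+k,u-k:u+k],(400,400),interpolation=cv2.INTER_CUBIC))
cv2.imwrite("pics/s.png",np.hstack(ims))
E
```

```text
[0.62691846 0.16336248 0.07240493] [ 1.91900377 -0.37628933 -2.60388117]
```

View pics/s.png

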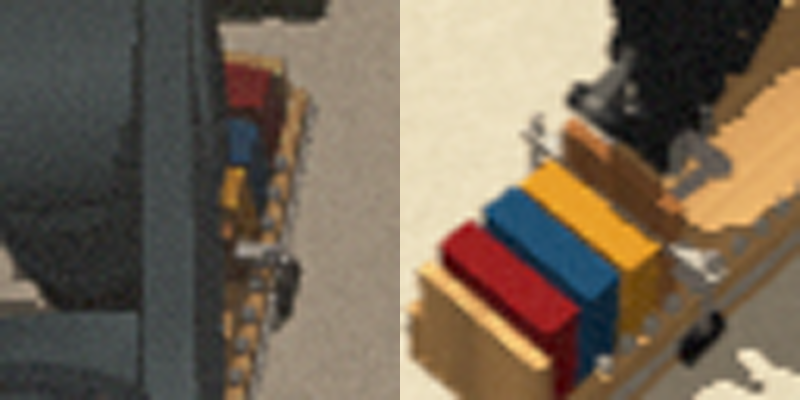

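Request:
move_arm(
  series=[
    [[0,0,2,0,0],[0,0,4,0,0],[0,0,6,0,0],[0,0,8,0,0],[0,0,10,0,0],[0,0,11,0,0],[0,0,12,0,0],[0,0,12,0,0],[0,0,12,0,0],[0,0,12,0,0]],
  ],
)

```text
time_s: 17.37
eef_pos: [0.638, 0.1611, 0.0723]
eef_rot: [0.0, 0.774, 0.633, 0.0]
wrist_force: [-0.1, 0.5, -2.1]
opening: 0.104
grasp_force: 58.6
```

Request:
move_arm(
  series=[
    [[0,0,1,0,0],[0,0,2,0,0],[0,0,3,0,0],[0,0,3,0,0],[0,0,4,0,0],[0,0,4,0,0],[0,0,4,0,0],[0,0,4,0,0],[0,0,4,0,0],[0,0,4,0,0]],
  ],
)

```text
time_s: 18.2
eef_pos: [0.6419, 0.1604, 0.0723]
eef_rot: [0.0, 0.774, 0.633, 0.0]
wrist_force: [-0.2, -0.1, -3.0]
opening: 0.101
grasp_force: 58.6
```

Request:
move_arm(
  series=[
    [[0,0,1,0,0],[0,0,1,0,0],[0,0,2,0,0],[0,0,2,0,0],[0,0,3,0,0],[0,0,3,0,0],[0,0,3,0,0],[0,0,3,0,0],[0,0,3,0,0],[0,0,3,0,0]],
  ],
)

```text
time_s: 19.03
eef_pos: [0.6448, 0.1598, 0.0723]
eef_rot: [0.0, 0.774, 0.633, 0.0]
wrist_force: [-0.9, 0.3, -2.6]
opening: 0.103
grasp_force: 58.5
```

```bash
python3 - <<'E'
from h import *
o=ctrl.get_obs();print(o["eef_pos"],o["wrist_force"],o["torque"])
ims=[]
for n,(u,v) in {"top":(205,145),"scene":(260,245)}.items():
    im,d=camera(n);k=25
    ims.append(cv2.resize(im[v-k:v+k,u-k:u+k],(400,400),interpolation=cv2.INTER_CUBIC))
cv2.imwrite("pics/s2.png",np.hstack(ims))
E
```

```text
[0.64483419 0.15976694 0.07231995] [-0.86360695  0.30018844 -2.57642581] [0.08272954 0.24168178 0.0724949 ]
```

View pics/s2.png

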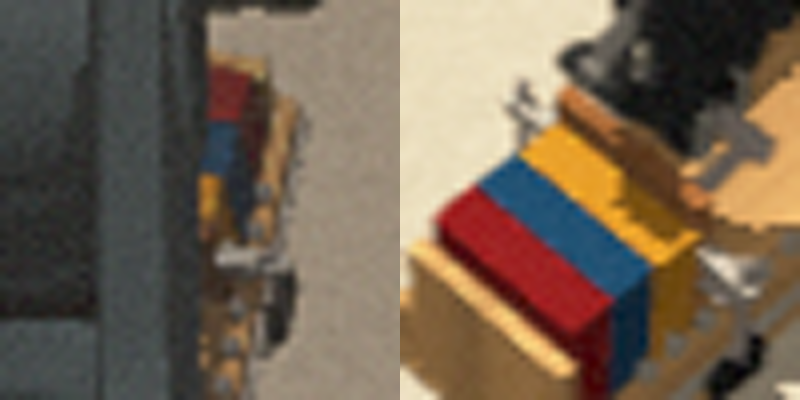

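Request:
move_arm(
  series=[
    [[0,0,1,0,0],[0,0,1,0,0],[0,0,2,0,0],[0,0,2,0,0],[0,0,2,0,0],[0,0,2,0,0],[0,0,2,0,0],[0,0,2,0,0],[0,0,2,0,0],[0,0,2,0,0]],
  ],
)

```text
time_s: 19.97
eef_pos: [0.6466, 0.1594, 0.0723]
eef_rot: [-0.0, 0.774, 0.633, -0.0]
wrist_force: [-2.1, 1.5, -2.3]
opening: 0.108
grasp_force: 58.6
```

Request:
move_arm(
  series=[
    [[0,0,1,0,0],[0,0,1,0,0],[0,0,2,0,0],[0,0,2,0,0],[0,0,2,0,0],[0,0,2,0,0],[0,0,2,0,0],[0,0,2,0,0],[0,0,2,0,0],[0,0,2,0,0]],
  ],
)

```text
time_s: 20.8
eef_pos: [0.6467, 0.1594, 0.072]
eef_rot: [-0.001, 0.774, 0.633, -0.002]
wrist_force: [-9.0, 0.8, 2.3]
opening: 0.107
grasp_force: 59.2
```

Request:
move_arm(
  series=[
    [[0,0,-2,0,0],[0,0,-4,0,0],[0,0,-6,0,0],[0,0,-7,0,0],[0,0,-7,0,0],[0,0,-7,2,0],[0,0,-7,4,0],[0,0,-7,6,0],[0,0,-7,6,0],[0,0,-7,6,0]],
  ],
)

```text
time_s: 21.63
eef_pos: [0.6416, 0.1604, 0.0659]
eef_rot: [-0.0, 0.774, 0.633, -0.0]
wrist_force: [0.9, -0.0, -1.9]
opening: 0.102
grasp_force: 58.8
```

Request:
move_arm(
  series=[
    [[0,0,0,1,0],[0,0,0,2,0],[0,0,0,3,0],[0,0,0,4,0],[0,0,0,5,0],[0,0,0,6,0],[0,0,0,7,0],[0,0,0,7,0],[0,0,0,7,0],[0,0,0,7,0]],
  ],
)

```text
time_s: 22.47
eef_pos: [0.6417, 0.1604, 0.0592]
eef_rot: [-0.0, 0.774, 0.633, -0.0]
wrist_force: [0.5, 0.2, -1.9]
opening: 0.1
grasp_force: 58.8
```

Request:
move_arm(
  series=[
    [[0,0,0,1.5,0],[0,0,0,1.5,0],[0.13,0,0,1.5,0],[0.2,0,0,1.5,0],[0.28,0,0,1.5,0],[0.35,0,0,1.5,0],[0.35,0,0,1.5,0],[0.35,0,0,1.5,0],[0.35,0,0,-3,0],[0.35,0,0,-8,0]],
  ],
)

```text
time_s: 23.3
eef_pos: [0.6415, 0.1604, 0.0673]
eef_rot: [-0.0, 0.774, 0.633, -0.0]
wrist_force: [-0.6, 0.1, 0.4]
opening: 0.351
grasp_force: 0.0
```

Request:
move_arm(
  series=[
    [[0.35,0,0,-8,0],[0.35,0,0,-18,0],[0.35,0,0,-30,0],[0.35,0,0,-60,0],[0.35,0,0,-95,0],[0.35,0,-30,-120,0],[0.35,0,-70,-130,0],[0.35,0,-110,-130,0],[0.35,0,-150,-130,0],[0.35,0,-190,-130,0]],
  ],
)

```text
time_s: 24.13
eef_pos: [0.4543, 0.1985, 0.1989]
eef_rot: [0.001, 0.775, 0.632, 0.001]
wrist_force: [0.2, -0.4, 0.6]
opening: 0.352
grasp_force: 0.0
```

```bash
python3 - <<'E'
from h import *
o=ctrl.get_obs();print(o["eef_pos"],o["wrist_force"])
ims=[]
for n,(u,v) in {"top":(205,160),"scene":(260,230)}.items():
    im,d=camera(n);k=48 if n=="top" else 35;w=world(n,d)
    ims.append(cv2.resize(im[v-k:v+k,u-k:u+k],(400,400),interpolation=cv2.INTER_CUBIC))
    for t in ["follower_plate","knight"]:
        for r in outline_of(t,n)[:1]:
            p=w[r["region"]];p=p[np.isfinite(p[:,2])];print(n,t,r["conf"],np.median(p,0).round(3),np.percentile(p,98,0).round(3))
cv2.imwrite("pics/e.png",np.hstack(ims))
E
```

```text
[0.45432258 0.19849581 0.1988722 ] [ 0.21298454 -0.39095533  0.62088223]
top follower_plate 0.74 [0.674 0.16  0.079] [0.688 0.195 0.096]
top knight 0.63 [ 0.529 -0.112  0.062] [ 0.547 -0.101  0.075]
scene follower_plate 0.72 [0.674 0.162 0.078] [0.697 0.203 0.093]
scene knight 0.52 [ 0.545 -0.11   0.046] [ 0.554 -0.103  0.07 ]
```

View pics/e.png

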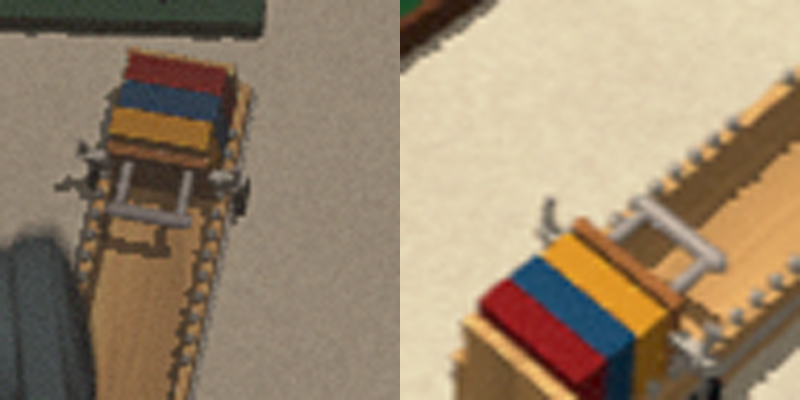

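```bash
python3 -c "
from bench import order
print(order.hand_in())"
```

```text
the job is handed in; nothing more can be done
None
```

The job is handed in: the knight stands upright in the chessmen's tray, the follower is down in what I measured as notch 11, and all three boxes stand upright together at the tall end; the hand-in returned no verdict.

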